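Slide the chopping board out over the scraps bowl

TASK

The thin chopping board lies flat on the upturned wooden crate. Push it along the crate's top with the fingertips towards the steel bowl until its front end hangs out over the bowl and the red line across the board lies right above the crate's edge, along the line's whole length. Only push it: do not pick it up or tip it, leave the bowl, the small glass and the two bottles where they stand, and finish clear of everything.

Things in the scene. Friction and masses are not known exactly. Their poses are not given: they have to be found in the camera images.
- crate: Upturned brown wooden crate, fixed to the table, with a flat boarded top. 320 mm along its own x, 420 mm along its own y, top surface 80 mm above the table. Origin: centre of its underside, at table height. Its own +y points towards the edge that the bowl stands beyond.
- edge (a point): Middle of the crate's top edge on the bowl side, at the height of the crate's top surface (80 mm above the table). Axes as the crate's: x runs along the edge, y points level outwards, off the crate towards the bowl, z up. The board's line must end up above this edge, i.e. at y = 0 in this frame.
- board: Thin cream wooden chopping board, loose, flat on the crate: 150 mm in its x, 220 mm in its y, 10 mm thick, 0.16 to 0.33 kg; stops when the push stops. Origin: centre of its underside. +y points to its front end, which faces the bowl within 10 degrees. A red line 8 mm wide crosses the top parallel to its x, 60 mm from the front end (50 mm ahead of the origin).
- line_a (a point): Point in the middle of the red line's width, on the board's top, 5 mm from the board's -x side (70 mm from its centre line).
- line_b (a point): Point in the middle of the red line's width, on the board's top, 5 mm from the board's +x side (70 mm from its centre line).
- front_end (a point): Middle of the upper rim of the board's front end, 110 mm ahead of the board's origin along its +y.
- rear_end (a point): Middle of the board's rear end face, 110 mm behind the board's origin, at half the board's thickness: the face to push on.
- bowl: Round steel bowl for scraps, loose, on the table just beyond the crate's edge: 170 mm across its mouth, 60 mm high, so its rim is 20 mm lower than the crate's top. Origin: centre of its underside. Not to be moved.
- glass: Small clear drinking glass, loose, standing on the crate's top beside the board, on the crate's +x side: 42 mm across, 55 mm high. Origin: centre of its underside. Not to be moved.
- wine: Dark wine bottle, loose, upright on the table beyond the bowl, 74 mm across, 290 mm high. Origin: centre of its underside. Not to be moved.
- oil: Amber oil bottle with a green cap, loose, upright on the table beyond the bowl, 76 mm across, 260 mm high. Origin: centre of its underside. Not to be moved.

How it is judged:
By the outcome, as a careful person would: the job done as asked, in the order asked, and still so for the second after the job is handed in, with the robot touching nothing.
It also fails if it takes over 51 s, if anything falls off the work surface, if the arm or the gripper's body presses on something with over 40 N, if the wrist force passes 120 N, or if a joint passes its speed limit or range.

ROBOT

A 6-joint arm with a two-finger parallel gripper is mounted at the origin on the work surface. World frame = base frame: x ahead of the robot, y to its left, z up, the work surface at z = 0. Lengths are in m, angles in degrees, forces in N, time in s.
With the tool pointing down it reaches from about 0.325 to 0.775 m from the base axis. Payload 5.5 kg.
Tool frame: the origin (TCP) lies at the very end of the fingers, on their centre line; the grasp point (between the pads) lies manip.pinch_z behind it (manip.pinch_z is the distance from the TCP to the grasp point, in m); z points along the fingers, y is the line along which they close (so a half turn about z gives the same grasp; the last joint's range is limited). The gripper opens to 85 mm and grips with 20 to 120 N. Pads are 22 mm wide; open, the fingers measure 114 mm over their backs; the gripper's body (76 mm by 85 mm) begins 54 mm behind the grasp point. The pads swing forward as they close: fully open they stand 13 mm farther back than shut.
Start: joints at [-71.488, 5.22, 70.514, -0, 104.267, -3.249], TCP at [0.222, -0.557, 0.205] pointing down, gripper open.
Joint ranges: [-164.24, 164.24], [-49.07, 125.15], [9.68, 141.18], [-86.29, 266.29], [3.28, 154.24], [-151.56, 151.56]. Speed limits (degrees/s): [147.25, 147.25, 172.46, 180, 180, 180].

INTERFACE

Orientations are given as a 3x3 rotation matrix whose columns are the frame's x, y, z axes.
In Python, from cell import manip, imaging, workorder gives the robot as it stands.
- The arm moves only by the tool drive_tool, never from a script. Its argument "moves" is text: rows parted by semicolons, each of 5 numbers parted by spaces: the shift along the tool's x, y, z in mm, then the turn about the tool's z in degrees, then the closure, from -1 (fully open) to 1 (shut), so that 0 is half open. A call has 1 to 10 rows; each row is the pose to reach, as a shift and turn from the pose commanded when the call began, along the tool's axes at that moment; what a row does not reach only later rows make up. A row lasts 1/10 s, in which the tool goes at most 50 mm and 8.59 degrees, less where a joint would pass 70% of its speed; a pose out of reach is approached as far as the arm can. A call with a gripper value outside its range is refused whole. The fingers move at their own pace and stop on an object; "newtons" is the grip in N (left out, the last holds). Time passes only in rows, so rows that repeat a pose let the fingers close. It gives the time, the measured TCP pose, the force, the opening and the grip force at its end, in the units of the state.
- manip.read_state(): the state, without advancing time (a new reading comes with each control period).
- imaging.grab_frame(name): name is "scene" or "top" or "wrist"; returns a dict with "image" (384x512x3 uint8, red, green, blue), "z_map" (384x512 float32, m along the optical axis (not along the pixel's ray), 0 where there is no reading), "intrinsics" (3x3 intrinsics, pixels), "R" (3x3) and "t" (3): a world point X has camera coordinates R X + t. Camera axes: x right, y down, z forward; pixel columns grow to the right and rows downward; lengths in m; the calibration is good to about 2 mm. A picture is of the moment at which its call begins.
- workorder.hand_in(): hands the job in; it is judged then, once.
The state is a dict: "time_s": time; "qpos": joint angles; "dq": joint speeds; "tau": joint torques, N m; "position": TCP position; "tool_rot": TCP orientation; "ft_force": force on the tool from outside, world axes, zero at the start; "moment": the same for the moment, N m; "finger_gap": finger opening in m; "grasp_force": force on a finger pad.
Only numpy, scipy, OpenCV 4.12 (cv2) and the standard library are available. Lean on these libraries where they do the work, as an engineer would, in place of code of your own. Each camera call takes 0.05 s, during which the arm holds its last target. There are 200 camera calls.

## Working session

There is one attempt and no reset: what is moved stays moved. The work goes in short steps, Python scripts to look and compute and a tool call to move; the robot and the scene stay as the last step left them, time stands still between calls to the robot, and variables do not carry over. Pictures are saved under pics/ and viewed, at most 10 in all, crops included, and the job is handed in when it is done.

Besides the shell and the picture viewer there is one more tool, called after "Emit:" by a JSON object that holds its "api" and its "payload". drive_tool: Moves the arm, as the interface text tells. Its arguments: {"type":"object","properties":{"moves":{"type":"string"},"newtons":{"type":"number"}},"required":["moves"]}

```bash
mkdir -p pics; ls; python3 - <<'E'
from cell import manip, imaging
import cv2,numpy as np
s=manip.read_state();print(s['time_s'],s['position'],s['tool_rot'],manip.pinch_z,s['finger_gap'])
for n in ("top","scene"):
    f=imaging.grab_frame(n);np.savez(f'{n}0.npz',**f)
    cv2.imwrite(f'pics/{n}0.png',cv2.resize(f['image'][...,::-1],(768,576),interpolation=cv2.INTER_CUBIC))
    print(n,f['R'],f['t'],f['intrinsics'])
E
```

```text
pics
0.0 [ 0.22232421 -0.55695159  0.20404213] [[ 9.28742241e-01  3.70725529e-01 -6.57612933e-04]
 [ 3.70726108e-01 -9.28740493e-01  1.80281433e-03]
 [ 5.75975381e-05 -1.91814411e-03 -9.99998159e-01]] 0.0187 0.08549674600406056
top [[ 5.53005954e-03 -9.99982744e-01  1.98237889e-03]
 [-9.82124132e-01 -5.80427954e-03 -1.88144891e-01]
 [ 1.88153151e-01 -9.06489695e-04 -9.82139282e-01]] [0.08698174 0.60324564 1.04433736] [[382.37001282   0.         256.32309343]
 [  0.         382.37001282 191.83021468]
 [  0.           0.           1.        ]]
scene [[-0.62570812  0.78005     0.00336774]
 [ 0.45702496  0.37008918 -0.80880293]
 [-0.63215309 -0.50453542 -0.58807013]] [ 0.29467271 -0.23940312  1.62133112] [[414.82056826   0.         259.6221007 ]
 [  0.         414.82056826 198.29460113]
 [  0.           0.           1.        ]]
```

View pics/top0.png

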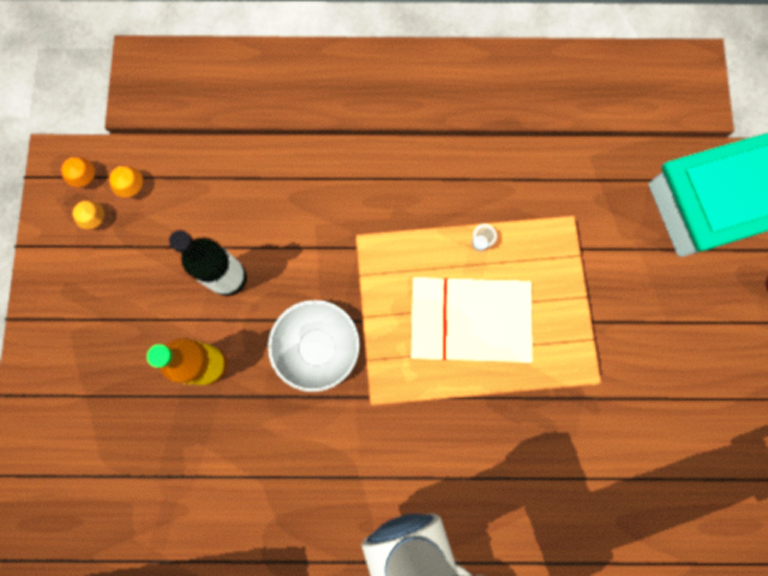

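View pics/scene0.png

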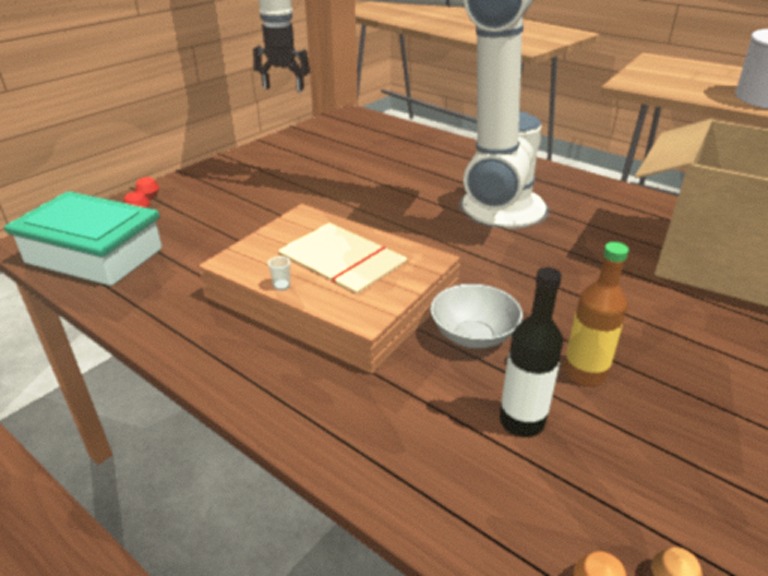

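The top view (768 px wide) shows the bowl at about (315,345). The crate's bowl-side edge runs from (357,235) to (370,404). The board spans x 411–533 and y 278–362, with the red line at x≈445. The glass is at (484,237). The scene view agrees: the board lies flat, with the bottles beyond the bowl.

```bash
cat > h.py <<'E'
import numpy as np, cv2
def ray(f,u,v,z):
    K,R,t=f['intrinsics'],f['R'],f['t']; u=np.atleast_1d(u).astype(float); v=np.atleast_1d(v).astype(float)
    d=(R.T@np.linalg.inv(K)@np.stack([u,v,np.ones_like(u)])).T; c=-R.T@t
    return c+d*((z-c[2])/d[:,2])[:,None]
def world(f):
    z=f['z_map']; h,w=z.shape; v,u=np.mgrid[:h,:w]
    p=np.linalg.inv(f['intrinsics'])@np.stack([u.ravel(),v.ravel(),np.ones(h*w)])*z.ravel()
    return (f['R'].T@(p-f['t'][:,None])).T.reshape(h,w,3)
def line(P): # fit x->y robust: returns point, dir
    l=cv2.fitLine(P[:,:2].astype(np.float32),cv2.DIST_HUBER,0,1e-4,1e-4).ravel(); return l[2:],l[:2]
def redrows(f,box):
    r0,r1,c0,c1=box; I=f['image'].astype(float)[r0:r1,c0:c1]
    w=np.clip(I[...,0]-I[...,1]-70,0,None); return w
E
python3 - <<'E'
from h import *
f=dict(np.load('top0.npz')); W=world(f); I=f['image'].astype(float)
reg=np.zeros((384,512),bool); reg[135:280,230:410]=1
m=reg&(W[...,2]>.06)
c=W[m&(W[...,2]<.085)]; print('crate z',np.median(c[:,2]), 'board z',np.median(W[205:220,310:345,2]))
mask=(m*255).astype(np.uint8)
cs=max(cv2.findContours(mask,0,cv2.CHAIN_APPROX_NONE)[0],key=cv2.contourArea)
r=cv2.minAreaRect(ray(f,cs[:,0,0],cs[:,0,1],.08)[:,:2].astype(np.float32)); print('crate rect',r)
# bowl-side edge: subpixel saturation/brightness step along rows
g=I[...,1]; P=[]
for v in range(166,258):
    row=g[v,228:262]; d=np.diff(row); 
    k=np.argmax(d); 
    if 0<k<len(d)-1:
        a,b,e=d[k-1:k+2]; P.append((228+k+.5+.5*(a-e)/(a-2*b+e),v))
P=np.array(P); print(P[::12].round(1).tolist())
E=ray(f,P[:,0],P[:,1],.08); p,d=line(E); print('edge',p,d,np.degrees(np.arctan2(d[1],d[0])))
# board: blue channel bright
b=I[...,2]; print(b[210,260:370].astype(int).tolist())
bm=((b>150)&reg).astype(np.uint8); bm[:182]=0
cs=max(cv2.findContours(bm,0,cv2.CHAIN_APPROX_NONE)[0],key=cv2.contourArea)
r=cv2.minAreaRect(ray(f,cs[:,0,0],cs[:,0,1],.09)[:,:2].astype(np.float32)); print('board',r,cv2.boxPoints(r))
Q=[]
for v in range(188,239):
    w=np.clip(I[v,285:308,0]-I[v,285:308,2]-40,0,None); w[w<.4*w.max()]=0
    Q.append(((w*np.arange(285,308)).sum()/w.sum(),v))
Q=np.array(Q);print(Q[::8].round(2).tolist());L=ray(f,Q[:,0],Q[:,1],.09);print('red',line(L))
gl=W[reg&(W[...,2]>.105)];print('glass',gl.mean(0),np.ptp(gl,axis=0))
bw=np.zeros_like(reg);bw[195:265,175:240]=1;bw=W[bw&(W[...,2]>.05)&(W[...,2]<.068)];print('bowl',bw.min(0),bw.max(0))
E
```

```text
crate z 0.08110345333110258 board z 0.09116195649677412
crate rect ((0.5637792348861694, -0.07898615300655365), (0.31891342997550964, 0.4204203486442566), 5.5284199714660645)
[[237.7, 166.0], [238.8, 178.0], [239.7, 190.0], [240.9, 202.0], [241.7, 214.0], [242.7, 226.0], [243.8, 238.0], [244.8, 250.0]]
edge [0.543186   0.13131921] [0.99545825 0.09519944] 5.4627986
[82, 86, 83, 77, 84, 81, 78, 78, 83, 84, 87, 87, 86, 106, 161, 224, 231, 232, 232, 231, 233, 231, 234, 232, 234, 233, 232, 232, 232, 233, 233, 233, 232, 230, 207, 111, 40, 111, 191, 228, 233, 232, 232, 233, 232, 231, 232, 232, 232, 234, 235, 238, 240, 243, 243, 241, 242, 242, 243, 243, 243, 242, 242, 242, 242, 242, 242, 242, 242, 242, 241, 242, 242, 241, 241, 242, 241, 241, 242, 241, 241, 242, 242, 241, 241, 242, 241, 240, 240, 241, 241, 241, 238, 222, 145, 101, 98, 100, 100, 101, 100, 101, 100, 102, 100, 103, 103, 101, 106, 104]
board ((0.5383213758468628, -0.10227550566196442), (0.15610936284065247, 0.15135186910629272), 88.42484283447266) [[ 0.46052843 -0.1782205 ]
 [ 0.61182314 -0.18238088]
 [ 0.6161143  -0.02633052]
 [ 0.4648196  -0.02217013]]
[[296.53, 188.0], [296.47, 196.0], [296.04, 204.0], [296.01, 212.0], [296.09, 220.0], [295.9, 228.0], [295.88, 236.0]]
red (array([ 0.52700496, -0.01951647], dtype=float32), array([ 0.9997385 , -0.02286708], dtype=float32))
glass [ 0.56822678 -0.01605446  0.54202006] [0.31305257 0.20166056 1.0333647 ]
bowl [0.41118462 0.14115016 0.05007234] [0.57763424 0.30763859 0.06691701]
```

Emit:
{"api": "drive_tool", "payload": {"moves": "42 -20 0 -7 -1;84 -41 0 -14 -1;126 -61 0 -21 -1;168 -82 0 -28 -1;210 -102 0 -35 -1;252 -123 0 -42 -1;294 -143 0 -49 -1;336 -164 0 -55 -1;378 -184 0 -61 -1;418 -203 0 -66.7 -1"}}

```text
time_s: 1.1
position: [0.5363, -0.2119, 0.2047]
tool_rot: [[0.022, 1.0, -0.001], [1.0, -0.022, 0.0], [0.0, -0.001, -1.0]]
ft_force: [0.3, -0.4, -0.4]
finger_gap: 0.0855
grasp_force: 0.0
```

Emit:
{"api": "drive_tool", "payload": {"moves": "0 0 0 0 -1;0 0 0 0 -1;0 0 0 0 -1"}}

```text
time_s: 1.4
position: [0.5348, -0.2145, 0.2049]
tool_rot: [[0.028, 1.0, -0.001], [1.0, -0.028, -0.0], [-0.0, -0.001, -1.0]]
ft_force: [-0.7, 0.3, 0.5]
finger_gap: 0.0854
grasp_force: 0.0
```

```bash
python3 - <<'E'
from h import *
from cell import manip,imaging
s=manip.read_state();print(s['time_s'],s['position'],s['tool_rot'].round(3).tolist() if hasattr(s['tool_rot'],'round') else s['tool_rot'],s['ft_force'],s['finger_gap'])
f=imaging.grab_frame('wrist');np.savez('w1.npz',**f);print(f['R'],f['t'])
cv2.imwrite('pics/w1.png',cv2.resize(f['image'][...,::-1],(768,576),interpolation=cv2.INTER_CUBIC))
E
```

```text
1.4 [ 0.53479587 -0.21447815  0.2048589 ] [[0.028, 1.0, -0.001], [1.0, -0.028, -0.0], [-0.0, -0.001, -1.0]] [-0.72927898  0.31229487  0.47042126] 0.08544105109329211
[[ 9.99575606e-01 -2.91293864e-02 -2.93496029e-04]
 [-2.74577547e-02 -9.45483172e-01  3.24511392e-01]
 [-9.73031327e-03 -3.24365612e-01 -9.45881742e-01]] [-0.54042853 -0.23129586  0.31674334]
```

View pics/w1.png

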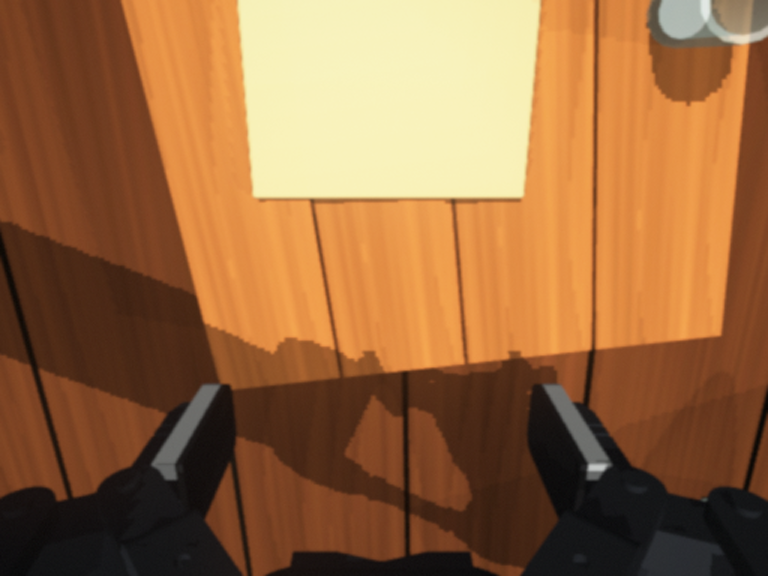

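The wrist view shows the board's rear edge level at row ~198 (x 254–523), parallel to the fingertips. The tips are near (215,385) and (545,385), and the glass is well to the right at (700,15).

```bash
python3 - <<'E'
from h import *
f=dict(np.load('w1.npz')); W=world(f)
for u,v in((215,388),(222,395),(545,388),(550,400),(180,465),(597,468)): print(u,v,W[int(v/1.5),int(u/1.5)].round(4))
a=W[:,:,2];m=(a>.12)
for s in(slice(100,160),slice(345,400)):
    q=W[250:330,s].reshape(-1,3);q=q[q[:,2]>.15];print(q.min(0).round(4),q.max(0).round(4))
print(ray(f,[254/1.5,523/1.5],[197/1.5,197/1.5],.09))
t=dict(np.load('top0.npz'));print('glass',ray(t,484/1.5,245/1.5,.08))
E
```

```text
215 388 [ 0.4892 -0.2032  0.2503]
222 395 [ 0.492  -0.2039  0.2531]
545 388 [ 0.5795 -0.2058  0.2502]
550 400 [ 0.5787 -0.2055  0.2568]
180 465 [ 0.4915 -0.2036  0.2823]
597 468 [ 0.5812 -0.2067  0.2826]
[ 0.478  -0.2258  0.2444] [ 0.5369 -0.1317  0.3745]
[ 0.5369 -0.228   0.2447] [ 0.591  -0.1317  0.3745]
[[ 0.46541711 -0.17735552  0.09      ]
 [ 0.61378591 -0.18167194  0.09      ]]
glass [[ 0.68252204 -0.09895043  0.08      ]]
```

Emit:
{"api": "drive_tool", "payload": {"moves": "0 0 30 0 -1;0 0 60 0 -1;0 0 90 0 -1;0 0 105 0 -1;0 0 112 0 -1;0 0 115 0 -1;0 0 115 0 -1;0 0 115 0 -1"}}

```text
time_s: 2.25
position: [0.5361, -0.2142, 0.0919]
tool_rot: [[0.027, 1.0, 0.002], [1.0, -0.027, -0.001], [-0.001, 0.002, -1.0]]
ft_force: [-0.4, -1.1, 0.3]
finger_gap: 0.0856
grasp_force: 0.0
```

Emit:
{"api": "drive_tool", "payload": {"moves": "0 0 4 0 -1;0 0 8 0 -1;0 0 11 0 -1;0 0 14 0 -1;0 0 16 0 -1;0 0 18 0 -1;0 0 18 0 -1;0 0 18 0 -1"}}

```text
time_s: 3.05
position: [0.5354, -0.2138, 0.0722]
tool_rot: [[0.027, 1.0, 0.0], [1.0, -0.027, -0.0], [-0.0, 0.0, -1.0]]
ft_force: [0.2, -0.1, 0.3]
finger_gap: 0.0855
grasp_force: 0.0
```

```bash
python3 - <<'E'
from h import *
from cell import manip,imaging
f=imaging.grab_frame('wrist');np.savez('w2.npz',**f)
s=manip.read_state();print(s['position'],s['ft_force'])
W=world(f)
for sl in(slice(100,160),slice(345,400)):
    q=W[250:330,sl].reshape(-1,3);print(np.sort(q[:,2])[[5,100,500]])
cv2.imwrite('pics/w2.png',cv2.resize(f['image'][...,::-1],(768,576),interpolation=cv2.INTER_CUBIC))
E
```

```text
[ 0.53545943 -0.21378934  0.07232308] [-0.10332888 -0.41030356  0.29227065]
[0.07969829 0.08025204 0.08081989]
[0.07971907 0.08033105 0.08094262]
```

View pics/w2.png

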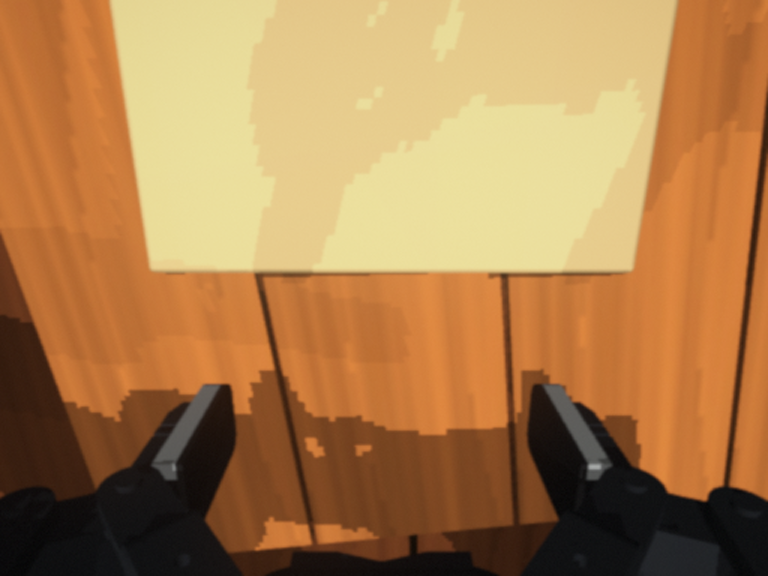

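Both fingertips are just behind the rear edge (row ~270, x 150–632), level with it, and there's no contact yet. I'll go down 2 mm and check the force.

Emit:
{"api": "drive_tool", "payload": {"moves": "0 0 1 0 -1;0 0 2 0 -1;0 0 2 0 -1;0 0 2 0 -1"}}

```text
time_s: 3.5
position: [0.5354, -0.2138, 0.0701]
tool_rot: [[0.027, 1.0, -0.0], [1.0, -0.027, 0.0], [0.0, -0.0, -1.0]]
ft_force: [0.3, -0.6, -0.8]
finger_gap: 0.0851
grasp_force: 0.0
```

Emit:
{"api": "drive_tool", "payload": {"moves": "5 0 0 0 -1;10 0 0 0 -1;14 0 0 0 -1;17 0 0 0 -1;20 0 0 0 -1;23 0 0 0 -1;26 0 0 0 -1;29 0 0 0 -1;32 0 0 0 -1;35 0 0 0 -1"}}

```text
time_s: 4.5
position: [0.5363, -0.1785, 0.0702]
tool_rot: [[0.027, 1.0, -0.0], [1.0, -0.027, 0.0], [0.0, -0.0, -1.0]]
ft_force: [0.9, 0.8, -0.7]
finger_gap: 0.0854
grasp_force: 0.0
```

```bash
python3 - <<'E'
from h import *
from cell import manip,imaging
f=imaging.grab_frame('wrist');np.savez('w3.npz',**f)
cv2.imwrite('pics/w3.png',f['image'][...,::-1])
E
```

```text
(no output)
```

View pics/w3.png

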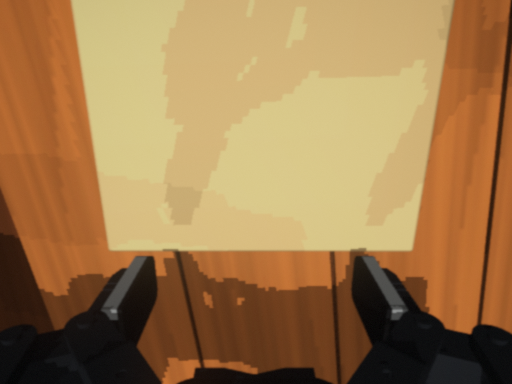

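The rear edge is now at row 249 (x 110–413), close in front of the fingertips. I'll check whether the board has moved.

```bash
python3 - <<'E'
from h import *
f=dict(np.load('w3.npz'));g=dict(np.load('w2.npz'))
print(ray(f,[110,413],[249,249],.09)[:,:2],ray(g,[150/1.5,632/1.5],[180,180],.09)[:,:2])
E
```

```text
[[ 0.46546833 -0.17658992]
 [ 0.61397122 -0.1807333 ]] [[ 0.46479793 -0.17698787]
 [ 0.61352891 -0.18111325]]
```

The board hasn't moved, and the depth readings put the open fingertips about 40 mm above the TCP. They must be hovering over the board. I'll back off and lower while watching the force.

Emit:
{"api": "drive_tool", "payload": {"moves": "-12 0 0 0 -1;-24 0 0 0 -1;-36 0 0 0 -1;-36 0 6 0 -1;-36 0 12 0 -1;-36 0 16 0 -1;-36 0 18 0 -1;-36 0 20 0 -1;-36 0 20 0 -1;-36 0 20 0 -1"}}

```text
time_s: 5.55
position: [0.5355, -0.2146, 0.0504]
tool_rot: [[0.027, 1.0, 0.0], [1.0, -0.027, -0.0], [-0.0, 0.0, -1.0]]
ft_force: [0.3, -0.2, -1.0]
finger_gap: 0.0857
grasp_force: 0.0
```

```bash
python3 - <<'E'
from h import *
from cell import manip,imaging
s=manip.read_state();print(s['position'],s['ft_force'])
f=imaging.grab_frame('wrist');np.savez('w4.npz',**f);W=world(f)
for r in(256,259,262,270,290,305): 
  for c0,c1 in((100,160),(345,400)):
    q=W[r,c0:c1]; k=np.argmax(q[:,2]);print(r,q[k].round(4),end=' ')
  print()
cv2.imwrite('pics/w4.png',cv2.resize(f['image'][230:330,80:430][...,::-1],None,fx=2.2,fy=2.2,interpolation=cv2.INTER_CUBIC))
E
```

```text
[ 0.53550673 -0.21460181  0.05036931] [ 0.27998935 -0.2055776  -0.96135114]
256 [ 0.4881 -0.2028  0.095 ] 256 [ 0.5373 -0.1318  0.22  ] 
259 [ 0.4868 -0.2022  0.0984] 259 [ 0.5793 -0.2048  0.0984] 
262 [ 0.491  -0.2025  0.1004] 262 [ 0.5784 -0.2051  0.1001] 
270 [ 0.488  -0.2021  0.1066] 270 [ 0.5373 -0.1318  0.22  ] 
290 [ 0.4895 -0.2023  0.1189] 290 [ 0.582  -0.2047  0.1192] 
305 [ 0.4906 -0.2022  0.1272] 305 [ 0.5818 -0.205   0.1269]
```

View pics/w4.png

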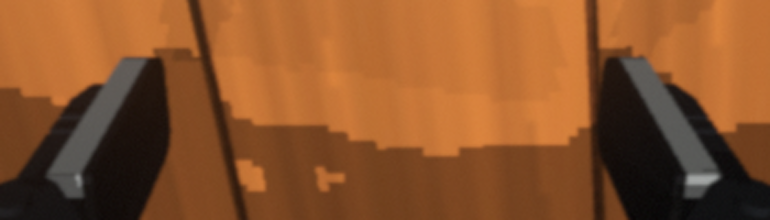

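The fingertips still hover, at z≈0.093 by depth. I'll keep lowering gently.

Emit:
{"api": "drive_tool", "payload": {"moves": "0 0 2 0 -1;0 0 4 0 -1;0 0 5 0 -1;0 0 6 0 -1;0 0 7 0 -1;0 0 7 0 -1;0 0 7 0 -1"}}

```text
time_s: 6.3
position: [0.5354, -0.2148, 0.0432]
tool_rot: [[0.027, 1.0, 0.0], [1.0, -0.027, -0.0], [-0.0, 0.0, -1.0]]
ft_force: [-0.0, 0.3, -0.2]
finger_gap: 0.0857
grasp_force: 0.0
```

Emit:
{"api": "drive_tool", "payload": {"moves": "0 0 1 0 -1;0 0 1 0 -1;0 0 2 0 -1;0 0 2 0 -1;0 0 2 0 -1"}}

```text
time_s: 6.8
position: [0.5354, -0.2148, 0.0411]
tool_rot: [[0.027, 1.0, -0.0], [1.0, -0.027, 0.0], [0.0, -0.0, -1.0]]
ft_force: [-0.4, 0.8, 0.3]
finger_gap: 0.0854
grasp_force: 0.0
```

Emit:
{"api": "drive_tool", "payload": {"moves": "5 0 0 0 -1;10 0 0 0 -1;14 0 0 0 -1;17 0 0 0 -1;20 0 0 0 -1;23 0 0 0 -1;26 0 0 0 -1;29 0 0 0 -1;32 0 0 0 -1;35 0 0 0 -1"}}

```text
time_s: 7.8
position: [0.5363, -0.1797, 0.0412]
tool_rot: [[0.027, 1.0, 0.0], [1.0, -0.027, -0.0], [-0.0, 0.0, -1.0]]
ft_force: [0.2, -1.1, 0.6]
finger_gap: 0.0852
grasp_force: 0.5
```

```bash
cat > m.py <<'E'
from h import *
from cell import manip,imaging
import sys
s=manip.read_state();print(s['time_s'],s['position'],s['ft_force'])
f=imaging.grab_frame('wrist');np.savez('wl.npz',**f);I=f['image'].astype(float)
b=I[...,2]
P=[]
for c in range(150,350,4):   # rear edge
    col=b[150:300,c]; d=-np.diff(cv2.GaussianBlur(col,(1,3),0).ravel()); k=np.argmax(d); P.append((c,150+k+.5))
P=np.array(P); L=ray(f,P[:,0],P[:,1],.09); p,d=line(L);print('rear rows',P[::8,1],'line',p,'deg',np.degrees(np.arctan(d[1]/d[0])))
E
python3 m.py
```

```text
7.8 [ 0.53629873 -0.17967492  0.04121408] [ 0.19074757 -1.12223748  0.61890954]
rear rows [260.5 260.5 260.5 260.5 260.5 260.5 260.5] line [ 0.5300373  -0.16866931] deg -1.606739
```

Emit:
{"api": "drive_tool", "payload": {"moves": "4 -1 0 0 -1;9 -1 0 -0.5 -1;15 -2 0 -1.2 -1;21 -3 0 -2 -1;27 -4 0 -2.8 -1;33 -5 0 -3.6 -1;39 -6 0 -4.4 -1;45 -7 0 -5.2 -1;51 -7 0 -6 -1;55 -7 0 -6 -1"}}

```text
time_s: 8.85
position: [0.5308, -0.124, 0.0412]
tool_rot: [[-0.079, 0.997, 0.0], [0.997, 0.079, 0.0], [0.0, 0.0, -1.0]]
ft_force: [0.7, -0.9, 0.5]
finger_gap: 0.0855
grasp_force: 0.5
```

```bash
python3 m.py; python3 - <<'E'
from h import *
from cell import imaging
f=imaging.grab_frame('top');np.savez('top1.npz',**f)
cv2.imwrite('pics/t1.png',cv2.resize(f['image'][120:300,160:420][...,::-1],None,fx=3,fy=3,interpolation=cv2.INTER_CUBIC))
E
```

```text
8.85 [ 0.53078232 -0.12399173  0.04118446] [ 0.65289139 -0.91422499  0.49368009]
rear rows [258.5 258.5 258.5 259.5 259.5 259.5 259.5] line [ 0.52712166 -0.1127616 ] deg 3.940591
```

View pics/t1.png

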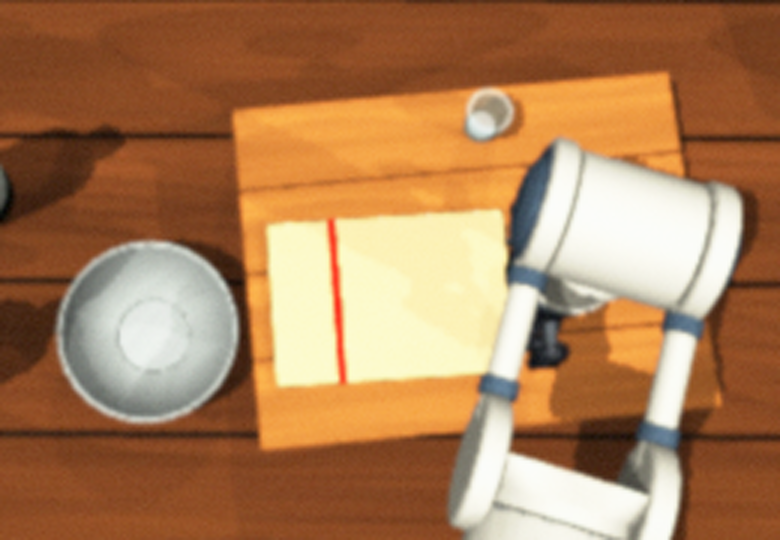

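The line is now nearly parallel to the crate edge, running from (332,220) to (343,382) in the crop. The board is well clear of the glass at (488,115). Next I'll measure the line against the edge.

```bash
cat > r.py <<'E'
from h import *
from cell import imaging
import sys
def meas(f,v0=185,v1=255):
    I=f['image'].astype(float)
    p=np.array([.5432,.1313]);a=np.radians(5.48);ex=np.array([np.cos(a),np.sin(a)]);ey=np.array([-ex[1],ex[0]])
    Q=[]
    for v in range(v0,v1):
        w=I[v,225:310,0]-I[v,225:310,1]; bb=np.clip(I[v,225:310,0]-np.maximum(I[v,225:310,1],I[v,225:310,2])-110,0,None)
        if bb.max()<30: continue
        k=np.argmax(bb); s=slice(max(k-3,0),k+4); Q.append(((bb[s]*np.arange(225,310)[s]).sum()/bb[s].sum(),v))
    Q=np.array(Q); L=ray(f,Q[:,0],Q[:,1],.09)[:,:2]-p; x,y=L@ex,L@ey
    c=np.polyfit(x,y,1); ok=abs(y-np.polyval(c,x))<.003; c=np.polyfit(x[ok],y[ok],1)
    print(len(Q),'x',x[ok].min(),x[ok].max(),'deg',np.degrees(np.arctan(c[0])),'y ends',np.polyval(c,[x[ok].min(),x[ok].max()]),'rms',np.std(y[ok]-np.polyval(c,x[ok])))
if __name__=='__main__':
    if len(sys.argv)>1: meas(dict(np.load(sys.argv[1])))
    else:
        f=imaging.grab_frame('top');np.savez('topl.npz',**f);meas(f)
E
python3 r.py top0.npz;python3 r.py top1.npz
```

```text
52 x -0.08845270508121682 0.052672053670589185 deg -6.738277554220163 y ends [-0.14191202 -0.15858596] rms 0.00043228675534851116
55 x -0.10722153112110556 0.0424280119663101 deg -1.4710315436412353 y ends [-0.07951898 -0.08336198] rms 0.0002657758030898909
```

Emit:
{"api": "drive_tool", "payload": {"moves": "4 0 0 -0.2 -1;10 0 0 -0.4 -1;17 0 0 -0.6 -1;24 0 0 -0.8 -1;31 -1 0 -1 -1;38 -1 0 -1.2 -1;45 -1 0 -1.4 -1;52 -1 0 -1.4 -1;58 -1 0 -1.4 -1;62 -1 0 -1.4 -1"}}

```text
time_s: 9.95
position: [0.5249, -0.0622, 0.0412]
tool_rot: [[-0.102, 0.995, -0.0], [0.995, 0.102, 0.0], [0.0, -0.0, -1.0]]
ft_force: [-0.0, -0.8, -1.2]
finger_gap: 0.0856
grasp_force: 0.4
```

Emit:
{"api": "drive_tool", "payload": {"moves": "3 0 0 0 -1;6 0 0 0 -1;7 0 0 0 -1;7 0 0 0 -1;7 0 0 0 -1"}}

```text
time_s: 10.45
position: [0.5243, -0.0559, 0.0412]
tool_rot: [[-0.102, 0.995, 0.0], [0.995, 0.102, 0.0], [0.0, 0.0, -1.0]]
ft_force: [0.4, 0.1, 0.5]
finger_gap: 0.0857
grasp_force: 0.0
```

```bash
python3 r.py; python3 m.py;python3 - <<'E'
from h import *
f=dict(np.load('topl.npz'))
cv2.imwrite('pics/t2.png',cv2.resize(f['image'][150:280,200:320][...,::-1],None,fx=4.5,fy=4.5,interpolation=cv2.INTER_CUBIC))
E
```

```text
55 x -0.11217470692339525 0.037359567570556085 deg 0.4282738656981907 y ends [-0.01396968 -0.01285192] rms 0.00022567849996793515
10.5 [ 0.52429874 -0.0559487   0.0412426 ] [ 0.03663303  0.04499031 -0.02285018]
rear rows [259.5 259.5 259.5 259.5 259.5 259.5 259.5] line [ 0.5168525  -0.04536893] deg 5.796804
```

View pics/t2.png

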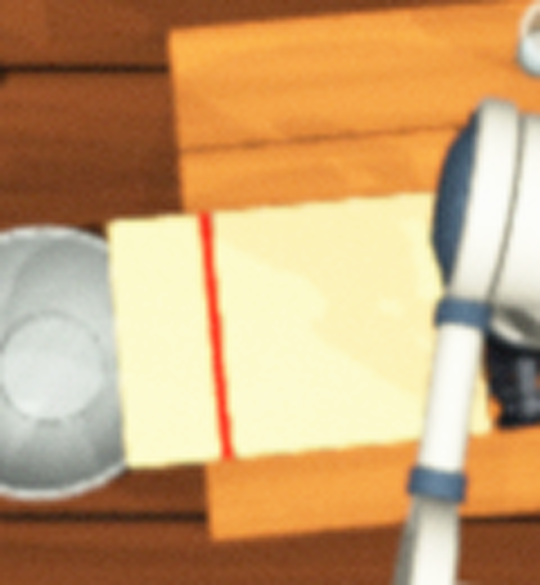

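The red line runs from (205,213) to (229,458) in the crop, about 13 mm short of the edge line through (172,40)–(212,535), and the front end is over the bowl. I'll check the edge estimate against the crate's known 420 mm length.

Emit:
{"api": "drive_tool", "payload": {"moves": "2 0 0 0.1 -1;4 0 0 0.2 -1;6 0 0 0.3 -1;8 0 0 0.4 -1;9 0 0 0.4 -1;10 0 0 0.4 -1;10 0 0 0.4 -1;10 0 0 0.4 -1"}}

```text
time_s: 11.35
position: [0.5232, -0.0457, 0.0412]
tool_rot: [[-0.095, 0.995, -0.0], [0.995, 0.095, 0.0], [0.0, -0.0, -1.0]]
ft_force: [-0.5, 0.3, 0.7]
finger_gap: 0.0852
grasp_force: 0.0
```

```bash
python3 r.py; cat > e.py <<'E'
from h import *
def sub(f,rows,c0,c1,sign,ch=1):
    g=cv2.GaussianBlur(f['image'][...,ch].astype(float),(1,1),0);P=[]
    for v in rows:
        d=sign*np.diff(g[v,c0:c1]);k=int(np.clip(np.argmax(d),2,len(d)-3));w=np.clip(d[k-2:k+3],0,None);P.append((c0+k+.5+(w*np.arange(-2,3)).sum()/w.sum(),v))
    return np.array(P)
a=np.radians(5.48);ey=np.array([-np.sin(a),np.cos(a)]);ex=np.array([np.cos(a),np.sin(a)]);p=np.array([.5432,.1313])
def rep(n,f,rows,c0,c1,s):
    P=sub(f,rows,c0,c1,s);L=ray(f,P[:,0],P[:,1],.08)[:,:2]-p;y=L@ey;x=L@ex;ok=abs(y-np.median(y))<.004
    c=np.polyfit(x[ok],y[ok],1);print(n,ok.sum(),'y mid',c[1],'deg',np.degrees(np.arctan(c[0])),np.std(y[ok]-np.polyval(c,x[ok])))
f=dict(np.load('top0.npz'));rep('front0',f,range(166,258),228,262,1);rep('rear0',f,range(155,248),375,406,-1)
f=dict(np.load('topl.npz'));rep('front low',f,list(range(256,264)),232,258,1);rep('front up',f,list(range(162,190)),228,254,1);rep('front all',f,list(range(162,190))+list(range(257,264)),228,258,1)
E
python3 e.py
```

```text
55 x -0.11118785573815632 0.03821352155235438 deg 0.08531583239704664 y ends [-0.00358386 -0.00336139] rms 0.00018936391719093934
front0 92 y mid 9.609996779221181e-05 deg -0.023018363083548973 0.0003134948269213809
rear0 93 y mid -0.4210033909306718 deg 0.07279772388683678 0.0003130377468571074
front low 8 y mid -0.000923708529300037 deg -0.27214680098454447 0.00013526446617833965
front up 28 y mid -0.0004740518828043703 deg 0.13515856513357793 0.00038659369263970104
front all 35 y mid -0.0002682867124066417 deg 0.022700637044987128 0.00035414559397837326
```

Emit:
{"api": "drive_tool", "payload": {"moves": "1 0 0 0 -1;2 0 0 0 -1;3.2 0 0 0 -1;3.2 0 0 0 -1;3.2 0 0 0 -1"}}

```text
time_s: 11.9
position: [0.5229, -0.0426, 0.0412]
tool_rot: [[-0.095, 0.995, -0.0], [0.995, 0.095, 0.0], [0.0, -0.0, -1.0]]
ft_force: [-0.0, 0.0, 0.2]
finger_gap: 0.0855
grasp_force: 0.0
```

```bash
python3 r.py; python3 e.py | tail -1;  python3 m.py
```

```text
55 x -0.11084281940323051 0.03850720839528933 deg -0.0829725544002732 y ends [-0.00020526 -0.00042154] rms 0.0002307182507242028
front all 35 y mid -0.00022253665530267612 deg 0.035472943165785205 0.000297920703397542
11.95 [ 0.522912   -0.04257751  0.04116896] [-0.76308236 -0.29700431 -0.38932385]
rear rows [260.5 260.5 259.5 260.5 260.5 260.5 260.5] line [ 0.53280646 -0.03076749] deg 5.4157023
```

Emit:
{"api": "drive_tool", "payload": {"moves": "-5 0 0 0 -1;-15 0 0 0 -1;-30 0 0 0 -1;-45 0 0 0 -1;-45 0 -30 0 -1;-45 0 -70 0 -1;-45 0 -110 0 -1;-45 0 -145 0 -1;-45 0 -160 0 -1;-45 0 -160 0 -1"}}

```text
time_s: 13.0
position: [0.5283, -0.0887, 0.2036]
tool_rot: [[-0.094, 0.996, 0.004], [0.996, 0.094, -0.001], [-0.002, 0.004, -1.0]]
ft_force: [-0.2, -0.3, -1.0]
finger_gap: 0.0853
grasp_force: 0.0
```

Emit:
{"api": "drive_tool", "payload": {"moves": "-30 0 0 0 -1;-60 0 0 0 -1;-80 0 0 0 -1;-80 0 0 0 -1;-80 0 0 0 -1"}}

```text
time_s: 13.5
position: [0.5341, -0.1672, 0.1985]
tool_rot: [[-0.094, 0.996, -0.004], [0.996, 0.094, 0.002], [0.002, -0.004, -1.0]]
ft_force: [-0.1, 0.1, 0.9]
finger_gap: 0.0853
grasp_force: 0.0
```

```bash
python3 r.py; python3 e.py | tail -1; python3 - <<'E'
from h import *
f=dict(np.load('topl.npz'))
cv2.imwrite('pics/t3.png',cv2.resize(f['image'][120:290,80:420][...,::-1],None,fx=2.3,fy=2.3,interpolation=cv2.INTER_CUBIC))
E
```

```text
55 x -0.1108560081230629 0.038491533541176105 deg -0.06674114741804862 y ends [-0.00016176 -0.00033573] rms 0.0002392226532705498
front all 35 y mid -0.00026934214145371246 deg 0.03685289931513661 0.00033007729433637577
```

View pics/t3.png

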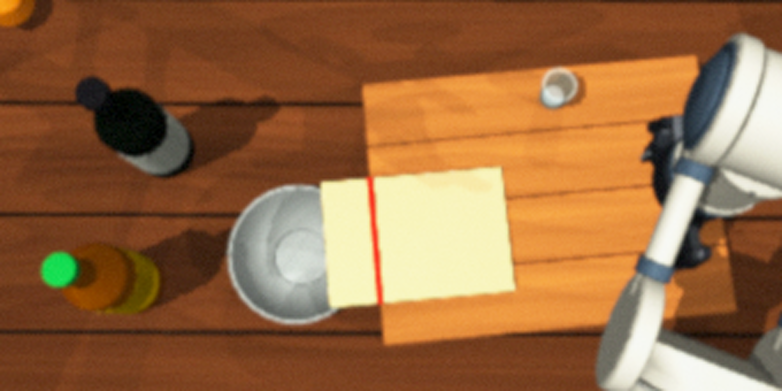

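The red line, from (371,178) to (380,303), lies on the crate edge. The front end is over the bowl, the other items haven't moved, and the arm is clear.

```bash
python3 -c "
from cell import workorder
print(workorder.hand_in())"
```

```text
the job is handed in; nothing more can be done
None
```

I pushed the board until its red line lay above the crate's edge, within about 0.5 mm along its whole length in the last top view; the front end hangs over the bowl, nothing else was moved, the arm is clear, and I handed the job in at about 13.6 s.

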